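Index a gear one division on a worm-driven rotary table and clamp it

TASK

The brass gear on the upright rotary table is ready for its next reading. Hold the black crank grip lightly and wind the handwheel clockwise, seen from above, several turns, until the next long white line on the faceplate's rim stands at the red index line, without running past it. Let go of the crank, then swing the red clamp lever anticlockwise until you feel its shoe bite and hold the rim snugly (about 10 N at the lever's grip, do not force it); let go, leave it clamped, and leave the gauges and the jar where they stand.

Things in the scene. Friction and masses are not known exactly. Their poses are not given: they have to be found in the camera images.
- rotary: Fixed white worm-driven rotary table standing upright on a foot 160 x 240 x 16 mm. Origin: on the bench, below the spindle; z up, x along the level spindle (faceplate on the +x side), y level towards the crank. Worm housing at x -20, y 72 mm with the handwheel on top; rim clamp at about x 23, y -106 mm. Top of housing and rim 170 mm above the bench.
- faceplate_centre (a point): Centre of the upright dark faceplate, a disc of 150 mm diameter and 22 mm thick, 95 mm above the bench. Its rim carries a long white line every 20 degrees and short ticks every 4 degrees; a brass 18-tooth gear is fixed on its face.
- index_line (a point): The red index line: front end of the fixed line on the white plate behind the top of the rim, 170 mm above the bench.
- faceplate (a joint): Angle of the faceplate, rad. Winding the crank clockwise seen from above increases it by 1/90 of the crank's angle (4 degrees a turn) and carries the top of the rim from the crank's side towards the clamp. The next long white line is at the red line at 0.2793 rad; the start is -0.05 to 0.05 rad, so 3.3 to 4.8 turns are needed. It does not run back when let go.
- crank_axis (a point): Point on the crank's vertical axis at the height of the middle of its grip, 216 mm above the bench. The handwheel is a grey disc of 90 mm diameter whose upper face is at 184 mm (hub nut to 190 mm).
- crank_grip_mid (a point): Point on the axis of the upright black crank grip, 216 mm above the bench and 35 mm from the crank's axis, in any direction from it at the start.
- crank_grip: The black grip itself: an upright round sleeve of 16 mm diameter that turns freely on its pin, from 188 to 237 mm above the bench; origin at its lower end. It takes about 4.5 N to drive round. A grip of 20 to 30 N on it is plenty; squeezing and wrenching that add up to over 100 N strain it.
- clamp: Fixed bracket of the rim clamp: a white post 36 x 36 mm, top 128 mm above the bench, standing on the table's foot. Origin on the foot (16 mm above the bench) under the lever's pivot. Swinging the lever on top anticlockwise, seen from above, slides its brass shoe out against the faceplate's rim. The shoe starts 2 to 9 mm clear of the rim.
- clamp_axis (a point): Point on the vertical pivot axis of the clamp lever, 166 mm above the bench. From its open start the lever swings with about 5 N at its grip for at least 0.35 rad; the shoe meets the rim somewhere between 0.35 and 1.45 rad (the slack differs each time and cannot be read off), and from there the effort grows by about 1.6 N per mm of the grip's travel.
- lever_grip_mid (a point): Middle of the clamp lever's red grip: an upright round sleeve of 18 mm diameter that turns freely on its pin, from 143 to 180 mm above the bench; this point is at 165 mm, 75 mm from the pivot axis. Pushed along its arc to 9 to 12 N the clamp is snug and stays put when let go; over about 16 N the shoe bruises the rim.
- ring_gauge: Loose steel ring gauge, 60 mm across, 22 mm high, between the rotary table and the robot; leave alone. Origin at the centre of its underside.
- gauge_block: Loose steel block 35 x 30 x 50 mm beyond the clamp's side; leave alone. Origin at the centre of its underside.
- swab_jar: Loose white jar, 80 mm across, 95 mm high, beyond the crank's side; leave alone. Origin at the centre of its underside.

How it is judged (in metres and radians):
On the way, in this order (a step that is already met when the one before it is completed fails the run):
1. wind the faceplate round until its next white line stands at the red index line, the clamp still open (value of joint faceplate between 0.2583 and 0.3002 rad and contact force between clamp and rotary below 5 N), for 0.3 s.
2. close the rim clamp until its shoe holds the rim (contact force between clamp and rotary above 30 N), for 0.3 s.
At the end, for the whole second after the job is handed in: the white line stands within 1.2 degrees of the red index line and the clamp's shoe holds the rim with over 30 N, crank and lever let go (value of joint faceplate between 0.2583 and 0.3002 rad and contact force between clamp and rotary above 30 N); the robot touches nothing.
It fails at once if the faceplate is cranked more than 2 degrees past the line (value of joint faceplate above 0.3142 rad).
It fails at once if the clamp is forced, so that the shoe bruises the rim (over 150 N on the rim, about 16 N at the lever's grip) (contact force between clamp and rotary above 150 N).
It fails at once if the crank's grip is crushed or wrenched (over 100 N in all) (contact force between the fingers and crank_grip above 100 N).
It fails at once if the ring gauge, gauge block or jar is pushed more than 15 mm (distance of any of ring_gauge, gauge_block, swab_jar from where it was at the start of the episode above 0.015 m).
It also fails if it takes over 72 s, if anything falls off the work surface, if the arm or the gripper's body presses on something with over 40 N, if the wrist force passes 120 N, or if a joint passes its speed limit or range.

ROBOT

A 6-joint arm with a two-finger parallel gripper is mounted at the origin on the work surface. World frame = base frame: x ahead of the robot, y to its left, z up, the work surface at z = 0. Lengths are in m, angles in degrees, forces in N, time in s.
With the tool pointing down it reaches from about 0.25 to 0.725 m from the base axis. Payload 9.7 kg.
Tool frame: the origin (TCP) lies midway between the tips of the shut fingers; the grasp point (between the pads) lies 19 mm behind it (grip_point_offset is the distance from the TCP to the grasp point, in m); y points along the fingers, z is the direction in which the jaws open and shut, and the axes are right-handed (so a half turn about y gives the same grasp; the last joint's range is limited). The gripper opens to 85 mm and grips with 20 to 120 N. Pads are 22 mm wide; open, the fingers measure 114 mm over their backs; the gripper's body (76 mm by 85 mm) begins 54 mm behind the grasp point. The pads swing forward as they close: fully open they stand 13 mm farther back than shut.
Start: joints at [69.328, 4.979, 10.078, 95.1, 0, 90], TCP at [0.194, 0.515, 0.231] pointing down, gripper open.
Joint ranges: [-179.16, 179.16], [-48.56, 103.87], [-65.8, 70.77], [-126.05, 130.52], [-82.76, 87.17], [-180, 180]. Speed limits (degrees/s): [127.2, 127.2, 147.25, 180, 180, 180].

INTERFACE

Orientations are given as [roll, pitch, yaw] about the fixed x, y, z axes, in that order (R = Rz(yaw) Ry(pitch) Rx(roll)).
In Python, from workcell import get_obs, camera, job_done, grip_point_offset gives the robot as it stands.
- The arm moves only by the tool move_arm, never from a script. Its argument "deltas" is a list that holds one entry, the list of rows, each a list of 4 numbers: the shift along the tool's x, y, z in m, then the turn about the tool's y in degrees. A call has 1 to 5 rows; each row is the pose to reach, as a shift and turn from the pose commanded when the call began, along the tool's axes at that moment; what a row does not reach only later rows make up. A row lasts 1/10 s, in which the tool goes at most 50 mm and 8.59 degrees, less where a joint would pass 70% of its speed; a pose out of reach is approached as far as the arm can. A call with a gripper value outside its range is refused whole. "claw" is the finger opening in m, from 0 to 0.0854, set as the call begins (left out, the last holds). The fingers move at their own pace and stop on an object; "newtons" is the grip in N (left out, the last holds). Time passes only in rows, so rows that repeat a pose let the fingers close. It gives the time, the measured TCP pose, the force and the opening at its end, in the units of the state.
- get_obs(): the state, without advancing time (a new reading comes with each control period).
- camera(name): name is "scene" or "top"; returns a dict with "color" (480x640x3 uint8, blue, green, red), "range_z" (480x640 float32, m along the optical axis (not along the pixel's ray), 0 where there is no reading), "fx", "fy", "cx", "cy" (pixels), "T" (4x4, takes a point from camera to world coordinates). Camera axes: x right, y down, z forward; pixel columns grow to the right and rows downward; lengths in m; the calibration is good to about 2 mm. A picture is of the moment at which its call begins.
- job_done(): hands the job in, once; it reports no verdict.
The state is a dict: "time": time; "q": joint angles; "qd": joint speeds; "joint_efforts": joint torques, N m; "ee_pos": TCP position; "tcp_rot": TCP orientation; "wrist_force": force on the tool from outside, world axes, zero at the start; "torque": the same for the moment, N m; "opening": finger opening in m.
Only numpy, scipy, OpenCV 4.12 (cv2) and the standard library are available. Lean on these libraries where they do the work, as an engineer would, in place of code of your own. Each camera call takes 0.05 s, during which the arm holds its last target. There are 200 camera calls.

## Working session

There is one attempt and no reset: what is moved stays moved. The work goes in short steps, Python scripts to look and compute and a tool call to move; the robot and the scene stay as the last step left them, time stands still between calls to the robot, and variables do not carry over. Pictures are saved under pics/ and viewed, about 8 in all and at most 12, crops included, and the job is handed in when it is done.

Besides the shell and the picture viewer there is one more tool, called after ">>>" as name(argument=value, ...), one argument or row to a line, values as JSON. move_arm: Moves the arm, as the interface text tells. Its arguments: {"type":"object","properties":{"deltas":{"type":"array"},"claw":{"type":"number"},"newtons":{"type":"number"}},"required":["deltas"]}

```bash
ls; mkdir -p pics; python3 - <<'E'
from workcell import *
import cv2,pickle
print(get_obs(),grip_point_offset)
for n in("scene","top"):
    c=camera(n);pickle.dump(c,open(n+".pkl","wb"));cv2.imwrite(f"pics/{n}0.png",c["color"]);print(n,c["T"].round(3).tolist(),c["fx"],c["cx"],c["cy"])
E
```

```text
pics
{'time': 0.0, 'q': array([6.93262369e+01, 5.01163126e+00, 1.00340658e+01, 9.51001530e+01,
       8.00758001e-04, 9.00008706e+01]), 'qd': array([ 0.06066018, -0.02665619, -0.04890902, -0.0404605 , -0.05136737,
        0.08647692]), 'joint_efforts': array([ 7.03304922e-04, -5.20393109e+01,  4.64798176e+01,  1.66295929e-02,
       -1.93119155e-05,  9.09514682e-06]), 'ee_pos': array([0.19408865, 0.51436419, 0.2305745 ]), 'tcp_rot': array([-9.00777185e+01,  7.99576384e-04, -2.06746348e+01]), 'wrist_force': array([-0.44667958, -0.58939269, -0.49784624]), 'torque': array([ 0.02844986,  0.02282579, -0.00203255]), 'opening': 0.08500747322796856} 0.0187
scene [[-0.431, 0.693, -0.578, 1.023], [0.902, 0.325, -0.283, 0.245], [-0.008, -0.644, -0.765, 0.81], [0.0, 0.0, 0.0, 1.0]] 441.54656326325403 312.7548708144348 238.57080424493526
top [[0.002, -0.998, 0.056, 0.46], [-1.0, -0.003, -0.01, -0.019], [0.01, -0.056, -0.998, 0.921], [0.0, 0.0, 0.0, 1.0]] 441.9951974607619 313.176503185402 236.75750250653365
```

View pics/scene0.png

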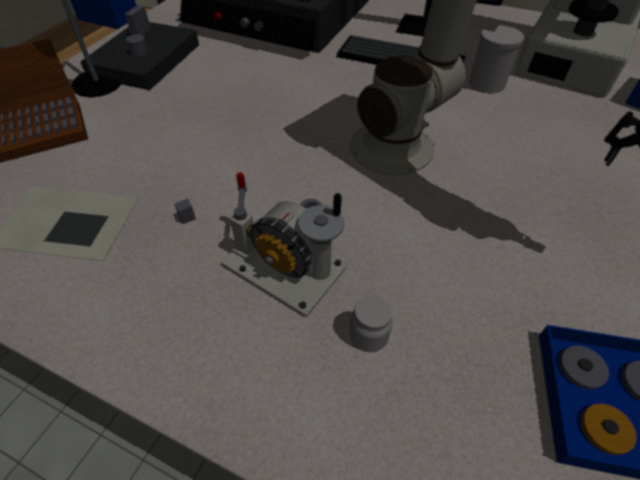

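View pics/top0.png

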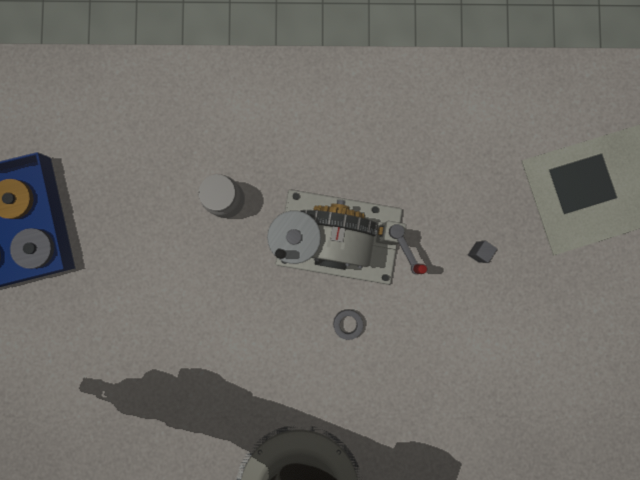

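The top view shows the handwheel at about (294,237), the black grip at (281,254), the red lever grip at (420,268) with its pivot at (397,231), and the red index line at (338,234). The ring gauge is at (349,324), the block at (484,251) and the jar at (221,196).

```bash
cat > h.py <<'E'
import numpy as np,cv2
def cloud(c):
    v,u=np.mgrid[:480,:640]; z=c["range_z"]
    p=np.stack([(u-c["cx"])/c["fx"]*z,(v-c["cy"])/c["fy"]*z,z,np.ones_like(z)],-1)@c["T"].T
    p[z==0]=np.nan
    return p[...,:3]
def ray(c,u,v,h):
    d=c["T"][:3,:3]@np.array([(u-c["cx"])/c["fx"],(v-c["cy"])/c["fy"],1]);o=c["T"][:3,3]
    return o+d*(h-o[2])/d[2]
def red(c):
    h=cv2.cvtColor(c["color"],cv2.COLOR_BGR2HSV)
    return ((h[...,0]<8)|(h[...,0]>172))&(h[...,1]>140)&(h[...,2]>70)
E
python3 - <<'E'
from h import *
import pickle
for n in("top","scene"):
    c=pickle.load(open(n+".pkl","rb"));P=cloud(c);x,y,z=P[...,0],P[...,1],P[...,2]
    roi=(x>.3)&(x<.65)&(y>-.3)&(y<.25)
    def med(nm,m):
        q=P[m];print(n,nm,m.sum(),np.median(q,0).round(4),q.min(0).round(3) if len(q) else'',q.max(0).round(3) if len(q) else'')
    g=c["color"].max(2)
    m=roi&(z>.178)&(z<.196)&(g>70)
    k,l,s,ce=cv2.connectedComponentsWithStats(m.astype(np.uint8))
    i=1+s[1:,4].argmax();med("wheel",l==i)
    (a,b),r=cv2.minEnclosingCircle(np.argwhere(l==i)[:,::-1].astype(np.float32)); print(a,b,r,ray(c,a,b,.184))
    med("grip",roi&(z>.2)&(g<60))
    med("griptop",roi&(z>.23)&(z<.25))
    R=red(c)&roi; k,l,s,ce=cv2.connectedComponentsWithStats(R.astype(np.uint8))
    for i in range(1,k):
        if s[i,4]>3: print(s[i],ce[i]);med("red",l==i)
    med("pivotarea",roi&(y<-.1)&(z>.12)&(z<.16)&~R)
E
python3 - <<'E'
import cv2,pickle,numpy as np
a=pickle.load(open('top.pkl','rb'))["color"][180:300,260:440]
cv2.imwrite('pics/c1.png',cv2.resize(a,(800,533),interpolation=cv2.INTER_CUBIC))
E
```

```text
top wheel 2071 [0.5044 0.0036 0.1832] [ 0.458 -0.038  0.179] [0.547 0.049 0.192]
293.7731628417969 236.56175231933594 26.706235885620117 [0.50197963 0.00556954 0.184     ]
top grip 81 [0.4735 0.025  0.2355] [0.466 0.018 0.202] [0.48  0.033 0.238]
top griptop 77 [0.4735 0.0251 0.2356] [0.467 0.019 0.23 ] [0.481 0.033 0.238]
[417 265  10   8  65] [421.32307692 268.55384615]
top red 65 [ 0.4484 -0.2081  0.1793] [ 0.443 -0.217  0.173] [ 0.455 -0.202  0.182]
top pivotarea 1404 [ 0.5025 -0.1313  0.1421] [ 0.441 -0.212  0.12 ] [ 0.552 -0.1    0.16 ]
scene wheel 968 [0.5094 0.0078 0.1828] [ 0.457 -0.037  0.178] [0.546 0.052 0.19 ]
320.5 222.0 22.852888107299805 [0.505903   0.00867082 0.184     ]
scene grip 131 [0.4794 0.0291 0.2212] [0.469 0.022 0.2  ] [0.483 0.035 0.237]
scene griptop 47 [0.4766 0.0281 0.235 ] [0.468 0.021 0.23 ] [0.482 0.034 0.237]
[237 173   7   4  20] [239.75 174.5 ]
scene red 20 [ 0.4505 -0.2076  0.1784] [ 0.444 -0.212  0.177] [ 0.456 -0.199  0.181]
scene pivotarea 711 [ 0.5192 -0.1633  0.141 ] [ 0.441 -0.215  0.12 ] [ 0.553 -0.1    0.16 ]
```

View pics/c1.png

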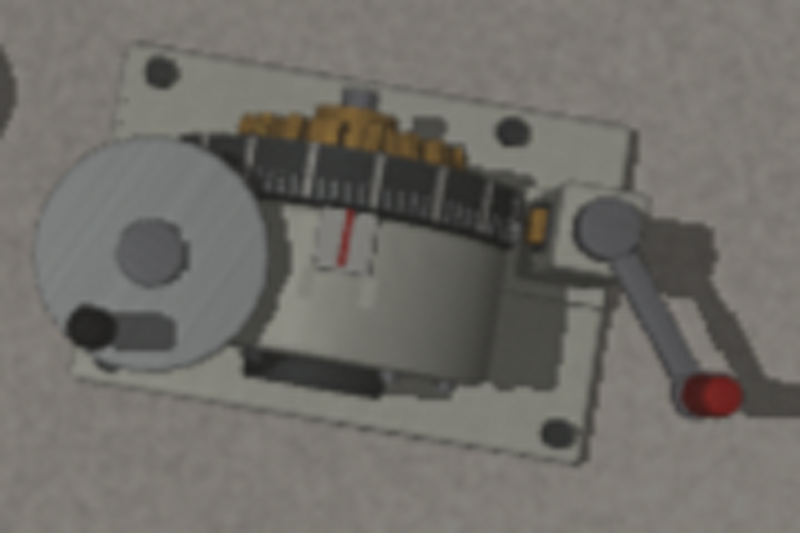

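The table is yawed about -10 deg. I estimate the wheel centre at (0.5035, 0.0068) and the grip at (0.475, 0.026). Moving towards the grip now, going up first.

>>> move_arm(
  deltas=[
    [[0.034, -0.013, -0.028, 0], [0.068, -0.026, -0.056, 0], [0.102, -0.039, -0.084, 0], [0.136, -0.05, -0.112, 0], [0.172, -0.05, -0.141, 0]],
  ],
  claw=0.085,
  newtons=20,
)

```text
time: 0.6
ee_pos: [0.3059, 0.3207, 0.2825]
tcp_rot: [-89.9, -0.0, -20.6]
wrist_force: [0.8, 0.7, 0.2]
opening: 0.085
```

>>> move_arm(
  deltas=[
    [[0.036, 0, -0.03, 0], [0.072, 0, -0.06, 0], [0.108, 0, -0.09, 0], [0.144, 0, -0.12, 0], [0.18, 0, -0.15, 0]],
  ],
  claw=0.05,
)

```text
time: 1.1
ee_pos: [0.4212, 0.1162, 0.2812]
tcp_rot: [-90.0, -0.0, -20.7]
wrist_force: [0.5, 0.8, -0.2]
opening: 0.0499
```

>>> move_arm(
  deltas=[
    [[0.03, 0, -0.025, 0], [0.06, 0, -0.05, 0], [0.083, 0, -0.067, 0], [0.083, 0, -0.067, 0], [0.083, 0, -0.067, 0]],
  ],
  claw=0.05,
)

```text
time: 1.6
ee_pos: [0.4747, 0.0257, 0.2808]
tcp_rot: [-90.0, 0.1, -20.8]
wrist_force: [0.2, 0.4, 0.6]
opening: 0.0502
```

```bash
python3 - <<'E'
from workcell import *
o=get_obs();print({k:o[k].round(4) if hasattr(o[k],'round') else o[k] for k in o})
from h import *
import pickle
c=camera("top");pickle.dump(c,open("top1.pkl","wb"));cv2.imwrite("pics/t1.png",cv2.resize(c["color"][140:320,220:460],(800,600),interpolation=cv2.INTER_CUBIC))
E
```

```text
{'time': 1.6, 'q': array([ 3.089800e+00, -3.741000e+00,  6.857300e+00,  1.006696e+02,
        1.100000e-02,  2.385320e+01]), 'qd': array([ 1.6779, -0.9818, -0.3494,  0.2174,  0.029 ,  0.2993]), 'joint_efforts': array([ -1.4035, -40.4691,  45.6614,  -0.1564,  -0.0762,  -0.1119]), 'ee_pos': array([0.4747, 0.0257, 0.2808]), 'tcp_rot': array([-9.00188e+01,  6.97000e-02, -2.07634e+01]), 'wrist_force': array([0.2034, 0.3542, 0.6031]), 'torque': array([0.0609, 0.0025, 0.0477]), 'opening': 0.050188562686562826}
```

View pics/t1.png

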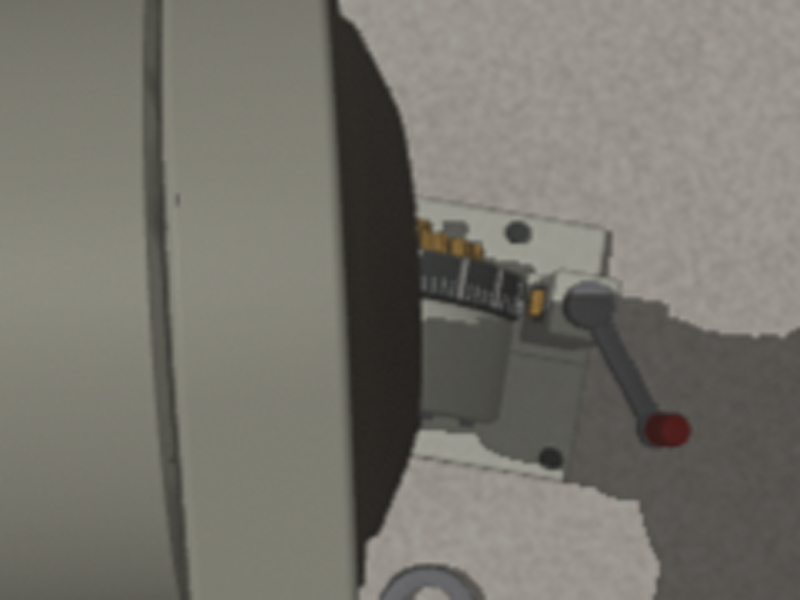

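The wrist hides the red line from above while it is over the crank. Descending to the grip and closing lightly.

>>> move_arm(
  deltas=[
    [[0, 0.03, 0, 0], [0, 0.06, 0, 0], [0, 0.08, 0, 0], [0, 0.08, 0, 0], [0, 0.08, 0, 0]],
  ],
)

```text
time: 2.15
ee_pos: [0.4744, 0.0268, 0.2021]
tcp_rot: [-90.0, -0.0, -20.6]
wrist_force: [1.0, 0.9, 1.0]
opening: 0.0501
```

>>> move_arm(
  deltas=[
    [[0, 0, 0, 0], [0, 0, 0, 0], [0, 0, 0, 0], [0, 0, 0, 0], [0, 0, 0, 0]],
  ],
  claw=0.01,
  newtons=25,
)

```text
time: 2.65
ee_pos: [0.4752, 0.0263, 0.2025]
tcp_rot: [-89.9, -0.1, -20.7]
wrist_force: [-1.0, 1.5, 6.0]
opening: 0.0156
```

```bash
python3 - <<'E'
from workcell import *
o=get_obs();print({k:o[k].round(4) if hasattr(o[k],'round') else o[k] for k in o})
from h import *
c=camera("scene");cv2.imwrite("pics/s2.png",cv2.resize(c["color"][140:290,210:410],(800,600),interpolation=cv2.INTER_CUBIC))
E
```

```text
{'time': 2.65, 'q': array([ 3.14970e+00, -5.75870e+00, -3.80440e+00,  9.18405e+01,
        3.27000e-02,  2.38170e+01]), 'qd': array([-0.0108, -0.085 , -0.0171, -0.1233, -0.0469,  0.0291]), 'joint_efforts': array([-9.24600e-01, -3.74547e+01,  4.36857e+01, -1.33800e-01,
       -5.25200e-01, -1.30000e-03]), 'ee_pos': array([0.4752, 0.0263, 0.2025]), 'tcp_rot': array([-89.9242,  -0.0909, -20.6673]), 'wrist_force': array([-0.9502,  1.469 ,  5.9626]), 'torque': array([ 0.4008,  0.1025, -0.017 ]), 'opening': 0.015625265557926767}
```

View pics/s2.png

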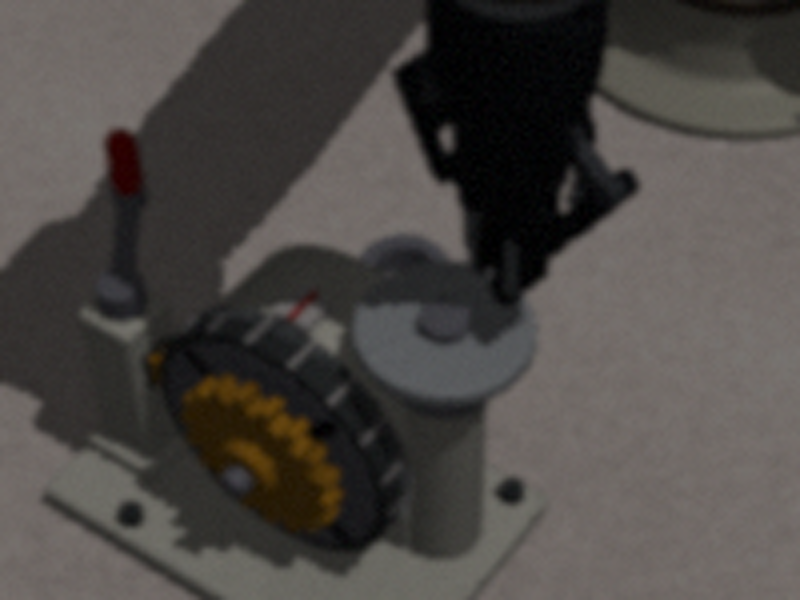

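The grip is held (opening 15.6 mm), and from the scene camera the red line stays visible at zoomed (303,305). Next I work out the circle rows.

```bash
python3 -c "
import numpy as np
for a0 in(166.5,46.5,-73.5):
    print([[round(.035*(np.cos(np.radians(a0-24*k))-np.cos(np.radians(a0))),4),0,round(.035*(np.sin(np.radians(a0-24*k))-np.sin(np.radians(a0))),4),0] for k in range(1,6)])"
```

```text
[[np.float64(0.0063), 0, np.float64(0.0131), 0], [np.float64(0.0173), 0, np.float64(0.0226), 0], [np.float64(0.0313), 0, np.float64(0.0267), 0], [np.float64(0.0457), 0, np.float64(0.0248), 0], [np.float64(0.0581), 0, np.float64(0.0172), 0]]
[[np.float64(0.0082), 0, np.float64(-0.012), 0], [np.float64(0.0109), 0, np.float64(-0.0263), 0], [np.float64(0.0075), 0, np.float64(-0.0405), 0], [np.float64(-0.0014), 0, np.float64(-0.052), 0], [np.float64(-0.0142), 0, np.float64(-0.0589), 0]]
[[np.float64(-0.0145), 0, np.float64(-0.0011), 0], [np.float64(-0.0282), 0, np.float64(0.0037), 0], [np.float64(-0.0388), 0, np.float64(0.0137), 0], [np.float64(-0.0444), 0, np.float64(0.0272), 0], [np.float64(-0.044), 0, np.float64(0.0417), 0]]
```

>>> move_arm(
  deltas=[
    [[0.0063, 0, 0.0131, 0], [0.0173, 0, 0.0226, 0], [0.0313, 0, 0.0267, 0], [0.0457, 0, 0.0248, 0], [0.0581, 0, 0.0172, 0]],
  ],
)

```text
time: 3.2
ee_pos: [0.5355, 0.022, 0.2024]
tcp_rot: [-90.0, 0.0, -20.6]
wrist_force: [-10.3, -0.9, 10.5]
opening: 0.015
```

```bash
python3 -c "
from workcell import *
o=get_obs();print(o['ee_pos'],o['wrist_force'],o['torque'],o['opening'],o['qd'].round(1))"
```

```text
[0.53550115 0.02202117 0.20238794] [-10.34593872  -0.89159118  10.47400103] [-0.20590515  2.41164379  0.00591507] 0.014994737533990523 [-13.4  10.8  11.    1.8  -0.4 -13.3]
```

>>> move_arm(
  deltas=[
    [[0.0082, 0, -0.012, 0], [0.0109, 0, -0.0263, 0], [0.0075, 0, -0.0405, 0], [-0.0014, 0, -0.052, 0], [-0.0142, 0, -0.0589, 0]],
  ],
)

```text
time: 3.7
ee_pos: [0.5023, -0.0289, 0.2025]
tcp_rot: [-89.9, -0.2, -20.7]
wrist_force: [4.3, 7.4, 6.4]
opening: 0.0153
```

>>> move_arm(
  deltas=[
    [[-0.0145, 0, -0.0011, 0], [-0.0282, 0, 0.0037, 0], [-0.0388, 0, 0.0137, 0], [-0.0444, 0, 0.0272, 0], [-0.044, 0, 0.0417, 0]],
  ],
)

```text
time: 4.2
ee_pos: [0.4746, 0.0259, 0.2024]
tcp_rot: [-90.1, -0.1, -20.7]
wrist_force: [5.4, -9.4, 5.2]
opening: 0.0152
```

```bash
python3 -c "
from workcell import *
from h import *
import pickle
c=camera('scene');o=get_obs();print(o['ee_pos'],o['wrist_force'],o['torque'],o['opening'],o['qd'].round(1))
pickle.dump(c,open('s3.pkl','wb'))
cv2.imwrite('pics/s3.png',cv2.resize(c['color'][185:260,240:340],(800,600),interpolation=cv2.INTER_CUBIC))"
```

```text
[0.47595015 0.0273003  0.20244572] [-2.27602837  0.36436269  9.01354995] [-0.03418767  0.37833543 -0.04545725] 0.015254589518702864 [-1.3 -0.1 -0.1  0.4  1.  -2.8]
```

View pics/s3.png

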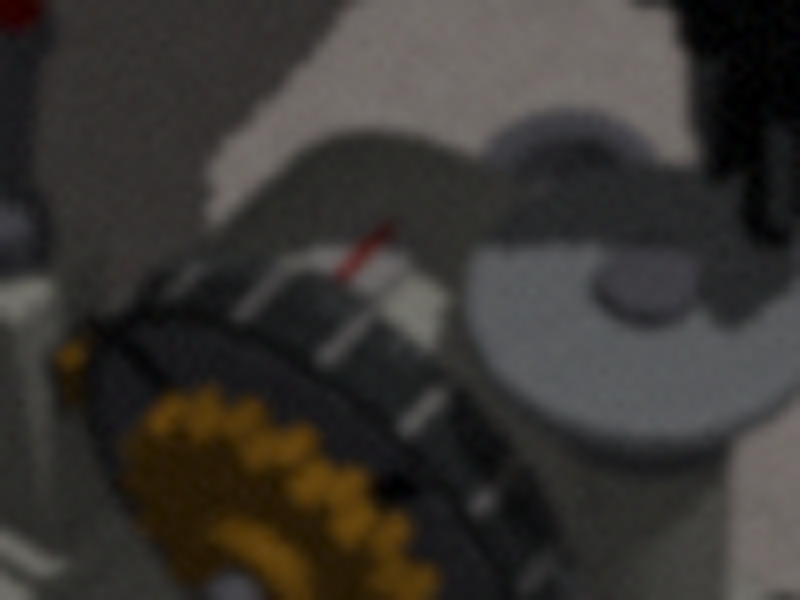

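One full turn went smoothly. In the zoom the red line runs (390,225)–(340,278), the previous long line is (240,318)–(300,262) and the next long line is (322,360)–(375,318). I cast these onto the rim cylinder.

```bash
cat >> h.py <<'E'
import pickle
C=np.array([.5035,.0068])
def setup():
    c=pickle.load(open('top.pkl','rb')); p=ray(c,397.3,231.0,.158)[:2]
    w=C-p; yaw=np.arctan2(w[1],w[0])-np.arctan2(178,-43)
    Rm=np.array([[np.cos(yaw),-np.sin(yaw)],[np.sin(yaw),np.cos(yaw)]])
    return p,yaw,Rm,C-Rm@np.array([-.02,.072])
def theta(c,u,v):
    "rim angle (deg) from the top, positive to the crank, and x of pixel on the rim cylinder"
    p,yaw,Rm,O=setup()
    d=c["T"][:3,:3]@np.array([(u-c["cx"])/c["fx"],(v-c["cy"])/c["fy"],1]);o=c["T"][:3,3].copy()
    o[:2]=Rm.T@(o[:2]-O);d[:2]=Rm.T@d[:2];o[2]-=.095
    A=d[1:]@d[1:];B=o[1:]@d[1:];D=o[1:]@o[1:]-.075**2
    s=(-B-np.sqrt(B*B-A*D))/A;q=o+s*d
    return np.degrees(np.arctan2(q[1],q[2])).round(2),(q[0]*1000).round(1)
E
python3 - <<'E'
from h import *
p,yaw,Rm,O=setup();print(p,np.degrees(yaw),O)
c=pickle.load(open('s3.pkl','rb'))
f=lambda x,y:(240+(x+.5)/8-.5,185+(y+.5)/8-.5)
for n,pt in dict(redb=(390,225),redf=(340,278),prevf=(240,318),prevb=(290,266),nextf=(322,360),nextb=(375,318),n2f=(405,432),n2b=(442,395)).items():print(n,theta(c,*f(*pt)))
c=pickle.load(open('top.pkl','rb'))
g=lambda x,y:(260+(x+.5)/4.444-.5,180+(y+.5)/4.444-.5)
for n,pt in dict(redb=(343,262),redf=(351,212),prevf=(381,158),prevb=(374,205),nextf=(312,145),nextb=(305,193)).items():print(n,theta(c,*g(*pt)))
E
```

```text
[ 0.51365033 -0.17289907] -10.347997456584373 [ 0.5102416  -0.06762144]
redb (np.float64(0.22), np.float64(-11.6))
redf (np.float64(0.98), np.float64(9.7))
prevf (np.float64(-8.31), np.float64(33.7))
prevb (np.float64(-9.11), np.float64(13.1))
nextf (np.float64(10.53), np.float64(32.4))
nextb (np.float64(11.93), np.float64(14.0))
n2f (np.float64(31.07), np.float64(32.7))
n2b (np.float64(31.15), np.float64(18.1))
redb (np.float64(-1.13), np.float64(-10.6))
redf (np.float64(-0.81), np.float64(8.9))
prevf (np.float64(-6.67), np.float64(31.5))
prevb (np.float64(-7.12), np.float64(13.2))
nextf (np.float64(14.08), np.float64(31.8))
nextb (np.float64(13.54), np.float64(13.0))
```

Remaining is about 10.6° (2.65 turns). I'll wind two more turns, then look again.

>>> move_arm(
  deltas=[
    [[0.0063, 0, 0.0131, 0], [0.0173, 0, 0.0226, 0], [0.0313, 0, 0.0267, 0], [0.0457, 0, 0.0248, 0], [0.0581, 0, 0.0172, 0]],
  ],
)

```text
time: 4.75
ee_pos: [0.5354, 0.0222, 0.2024]
tcp_rot: [-90.0, 0.0, -20.6]
wrist_force: [-11.8, -1.0, 12.3]
opening: 0.0151
```

>>> move_arm(
  deltas=[
    [[0.0082, 0, -0.012, 0], [0.0109, 0, -0.0263, 0], [0.0075, 0, -0.0405, 0], [-0.0014, 0, -0.052, 0], [-0.0142, 0, -0.0589, 0]],
  ],
)

```text
time: 5.25
ee_pos: [0.5023, -0.0289, 0.2025]
tcp_rot: [-89.9, -0.2, -20.7]
wrist_force: [5.2, 6.3, 7.9]
opening: 0.015
```

>>> move_arm(
  deltas=[
    [[-0.0145, 0, -0.0011, 0], [-0.0282, 0, 0.0037, 0], [-0.0388, 0, 0.0137, 0], [-0.0444, 0, 0.0272, 0], [-0.044, 0, 0.0417, 0]],
  ],
)

```text
time: 5.75
ee_pos: [0.4747, 0.0261, 0.2025]
tcp_rot: [-90.0, -0.1, -20.7]
wrist_force: [6.1, -9.2, 4.4]
opening: 0.0151
```

>>> move_arm(
  deltas=[
    [[0.0063, 0, 0.0131, 0], [0.0173, 0, 0.0226, 0], [0.0313, 0, 0.0267, 0], [0.0457, 0, 0.0248, 0], [0.0581, 0, 0.0172, 0]],
  ],
)

```text
time: 6.25
ee_pos: [0.5354, 0.0223, 0.2024]
tcp_rot: [-90.0, 0.0, -20.6]
wrist_force: [-12.1, -0.1, 12.9]
opening: 0.0153
```

>>> move_arm(
  deltas=[
    [[0.0082, 0, -0.012, 0], [0.0109, 0, -0.0263, 0], [0.0075, 0, -0.0405, 0], [-0.0014, 0, -0.052, 0], [-0.0142, 0, -0.0589, 0]],
  ],
)

```text
time: 6.75
ee_pos: [0.5024, -0.0289, 0.2025]
tcp_rot: [-89.9, -0.2, -20.7]
wrist_force: [4.6, 5.4, 7.2]
opening: 0.0151
```

>>> move_arm(
  deltas=[
    [[-0.0145, 0, -0.0011, 0], [-0.0282, 0, 0.0037, 0], [-0.0388, 0, 0.0137, 0], [-0.0444, 0, 0.0272, 0], [-0.044, 0, 0.0417, 0]],
  ],
)

```text
time: 7.25
ee_pos: [0.4747, 0.0262, 0.2024]
tcp_rot: [-90.0, -0.1, -20.7]
wrist_force: [6.6, -9.6, 6.1]
opening: 0.0153
```

```bash
python3 -c "
from workcell import *
from h import *
import pickle
c=camera('scene');c=camera('scene');o=get_obs();print(o['ee_pos'],o['wrist_force'],o['opening'])
pickle.dump(c,open('s4.pkl','wb'))
cv2.imwrite('pics/s4.png',cv2.convertScaleAbs(cv2.resize(c['color'][205:244,252:304],(800,600),interpolation=cv2.INTER_CUBIC),alpha=1.5))"
```

```text
[0.47595427 0.0274305  0.20244884] [3.16199697 1.43277279 7.95392038] 0.015247888124803419
```

View pics/s4.png

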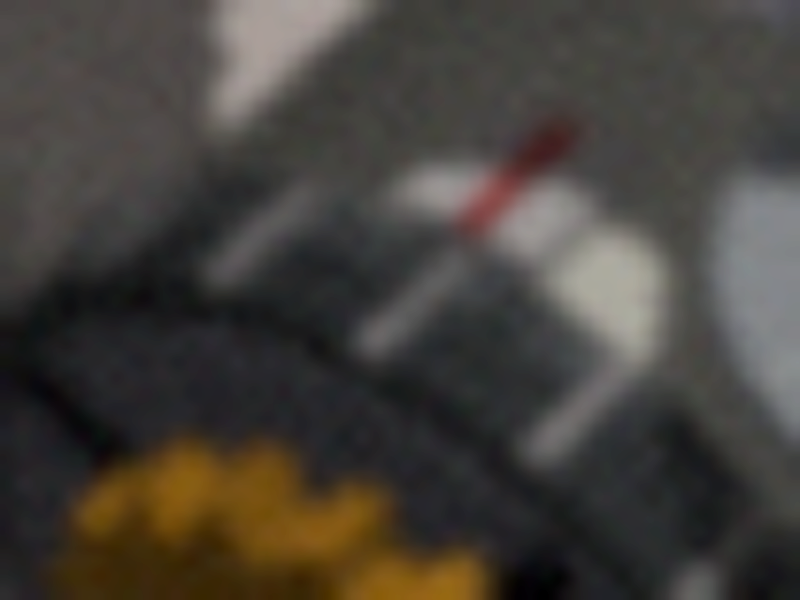

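In the zoom the red line runs (565,135)–(470,228) and the next long line (372,345)–(460,260), just short of it.

```bash
python3 - <<'E'
from h import *
c=pickle.load(open('s4.pkl','rb'))
k=800/52
f=lambda x,y:(252+(x+.5)/k-.5,205+(y+.5)/k-.5)
for n,pt in dict(redb=(565,135),redf=(470,228),lf=(372,345),lb=(460,260),pf=(215,275),pb=(305,190),nf=(540,450),nb=(625,370)).items():print(n,theta(c,*f(*pt)))
from workcell import *
o=get_obs();print(o['time'],o['ee_pos'],o['wrist_force'])
E
```

```text
redb (np.float64(0.95), np.float64(-10.2))
redf (np.float64(1.06), np.float64(9.7))
lf (np.float64(2.85), np.float64(32.5))
lb (np.float64(2.86), np.float64(14.8))
pf (np.float64(-17.21), np.float64(32.8))
pb (np.float64(-17.24), np.float64(14.6))
nf (np.float64(22.38), np.float64(30.4))
nb (np.float64(22.73), np.float64(13.5))
7.35 [0.47595427 0.0274305  0.20244884] [3.16199697 1.43277279 7.95392038]
```

Estimates of the remainder are 1.6–2.6°, so I'll wind 150° (1.67°), then let go and look unobstructed.

>>> move_arm(
  deltas=[
    [[0.0063, 0, 0.0131, 0], [0.0173, 0, 0.0226, 0], [0.0313, 0, 0.0267, 0], [0.0457, 0, 0.0248, 0], [0.0581, 0, 0.0172, 0]],
  ],
)

```text
time: 7.85
ee_pos: [0.5354, 0.0224, 0.2024]
tcp_rot: [-90.0, 0.0, -20.6]
wrist_force: [-12.5, -0.6, 12.6]
opening: 0.0152
```

>>> move_arm(
  deltas=[
    [[0.0057, 0, -0.0071, 0], [0.0095, 0, -0.0154, 0], [0.0095, 0, -0.0154, 0], [0.0095, 0, -0.0154, 0], [0.0095, 0, -0.0154, 0]],
  ],
)

```text
time: 8.35
ee_pos: [0.5389, 0.0038, 0.2024]
tcp_rot: [-90.0, -0.1, -20.7]
wrist_force: [-3.3, -2.7, 10.0]
opening: 0.0152
```

>>> move_arm(
  deltas=[
    [[0, 0, 0, 0], [0, 0, 0, 0], [0, 0, 0, 0], [0, 0, 0, 0], [0, -0.02, 0, 0]],
  ],
  claw=0.05,
)

```text
time: 8.85
ee_pos: [0.5375, 0.0041, 0.2189]
tcp_rot: [-90.1, 0.2, -20.7]
wrist_force: [-0.4, 0.1, 0.1]
opening: 0.0499
```

>>> move_arm(
  deltas=[
    [[0, -0.03, 0, 0], [0, -0.06, 0, 0], [-0.015, -0.06, 0.045, 0], [-0.03, -0.06, 0.09, 0], [-0.045, -0.06, 0.135, 0]],
  ],
)

```text
time: 9.35
ee_pos: [0.544, 0.1476, 0.2814]
tcp_rot: [-90.0, -0.0, -20.7]
wrist_force: [1.1, -0.2, -0.1]
opening: 0.0498
```

>>> move_arm(
  deltas=[
    [[-0.015, 0, 0.045, 0], [-0.015, 0, 0.045, 0], [-0.015, 0, 0.045, 0]],
  ],
)

```text
time: 9.65
ee_pos: [0.5456, 0.1947, 0.2807]
tcp_rot: [-90.0, 0.0, -20.5]
wrist_force: [-0.9, -0.8, -0.3]
opening: 0.05
```

```bash
python3 -c "
from workcell import *
from h import *
import pickle
T=[]
for n in('top','scene'):
    c=camera(n);cs=[c['color']]+[camera(n)['color'] for _ in range(4)]
    c['color']=np.mean(cs,0).astype(np.uint8);pickle.dump(c,open(n+'5.pkl','wb'))
    r=c['color'][208:238,256:296] if n=='scene' else c['color'][215:245,320:360]
    T.append(cv2.convertScaleAbs(cv2.resize(r,(400,300),interpolation=cv2.INTER_CUBIC),alpha=1.3))
cv2.imwrite('pics/5.png',np.hstack(T))
print(get_obs()['ee_pos'])"
```

```text
[0.5458484  0.19314617 0.28140396]
```

View pics/5.png

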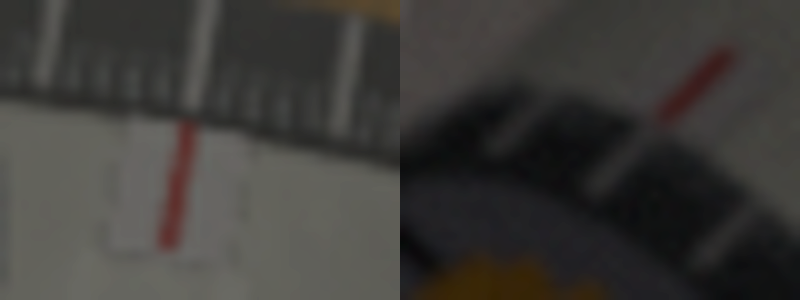

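The top view (left) shows the red line (167,245)–(189,125) continuing straight into the white line (195,100)–(208,10). The scene view (right) shows the same. Checking numerically, and measuring the lever too.

```bash
python3 - <<'E'
from h import *
c=pickle.load(open('top5.pkl','rb'))
f=lambda x,y:(320+(x+.5)/10-.5,215+(y+.5)/10-.5)
for n,pt in dict(redb=(167,245),redf=(189,125),lb=(195,100),lf=(208,10)).items():print(n,theta(c,*f(*pt)))
d=pickle.load(open('scene5.pkl','rb'))
f=lambda x,y:(256+(x-400+.5)/10-.5,208+(y+.5)/10-.5)
for n,pt in dict(redb=(730,50),redf=(663,120),lb=(648,135),lf=(592,188)).items():print(n,theta(d,*f(*pt)))
for n,c,r in(("top",c,(slice(255,285),slice(400,450))),("scene",d,(slice(160,200),slice(220,260)))):
    m=np.zeros((480,640),bool);m[r]=red(c)[r];P=cloud(c)[m];P=P[P[:,2]>.174];print(n,len(P),np.median(P,0),P.min(0),P.max(0))
p,yaw,Rm,O=setup();print(p,O+Rm@np.array([.023,-.106]))
E
```

```text
redb (np.float64(-0.55), np.float64(-11.6))
redf (np.float64(-0.56), np.float64(9.3))
lb (np.float64(-0.74), np.float64(13.7))
lf (np.float64(-0.31), np.float64(29.2))
redb (np.float64(0.34), np.float64(-12.2))
redf (np.float64(1.02), np.float64(10.4))
lb (np.float64(1.09), np.float64(15.3))
lf (np.float64(0.96), np.float64(32.5))
top 64 [ 0.44843325 -0.20849451  0.17901513] [ 0.44159844 -0.21583393  0.17432762] [ 0.45509153 -0.20213924  0.18275635]
scene 24 [ 0.45191992 -0.20667316  0.17785923] [ 0.44361693 -0.21272463  0.17454123] [ 0.45757597 -0.20118439  0.18106809]
[ 0.51365033 -0.17289907] [ 0.51382711 -0.17602875]
```

Both views put the white line within about 0.3° of the red index. Now to the lever grip at about (0.449, -0.208), with its pivot at about (0.5145, -0.174).

>>> move_arm(
  deltas=[
    [[0.0051, 0, -0.041, 8], [0.0103, 0, -0.082, 16], [0.0154, 0, -0.123, 24], [0.0205, 0, -0.164, 32], [0.0257, 0, -0.205, 40]],
  ],
)

```text
time: 10.65
ee_pos: [0.4968, -0.0088, 0.2814]
tcp_rot: [-90.0, -0.0, -61.0]
wrist_force: [2.2, -0.5, 1.1]
opening: 0.0496
```

>>> move_arm(
  deltas=[
    [[0.0303, 0, -0.028, 8], [0.0606, 0, -0.056, 16], [0.0909, 0, -0.084, 24], [0.1212, 0, -0.112, 32], [0.1514, 0, -0.14, 40]],
  ],
)

```text
time: 11.15
ee_pos: [0.4488, -0.2095, 0.2815]
tcp_rot: [-90.0, -0.0, -101.0]
wrist_force: [0.8, -0.1, 0.8]
opening: 0.0501
```

>>> move_arm(
  deltas=[
    [[0, 0, 0, 0], [0, 0, 0, 0], [0, 0, 0, 0]],
  ],
)

```text
time: 11.45
ee_pos: [0.4497, -0.2074, 0.2814]
tcp_rot: [-90.0, 0.0, -100.6]
wrist_force: [0.3, 0.2, -0.2]
opening: 0.0502
```

```bash
python3 -c "
from workcell import *
from h import *
c=camera('scene');o=get_obs();print(o['ee_pos'],o['tcp_rot'],o['q'].round(1),o['wrist_force'])
cv2.imwrite('pics/6.png',cv2.resize(c['color'][110:290,200:440],(800,600),interpolation=cv2.INTER_CUBIC))"
```

```text
[ 0.44977925 -0.20706724  0.28137458] [-8.99924406e+01  6.98113606e-03 -1.00561100e+02] [-24.7  -1.1   9.4 100.6   0.   75.8] [-0.52631709  0.19863642 -0.03104387]
```

View pics/6.png

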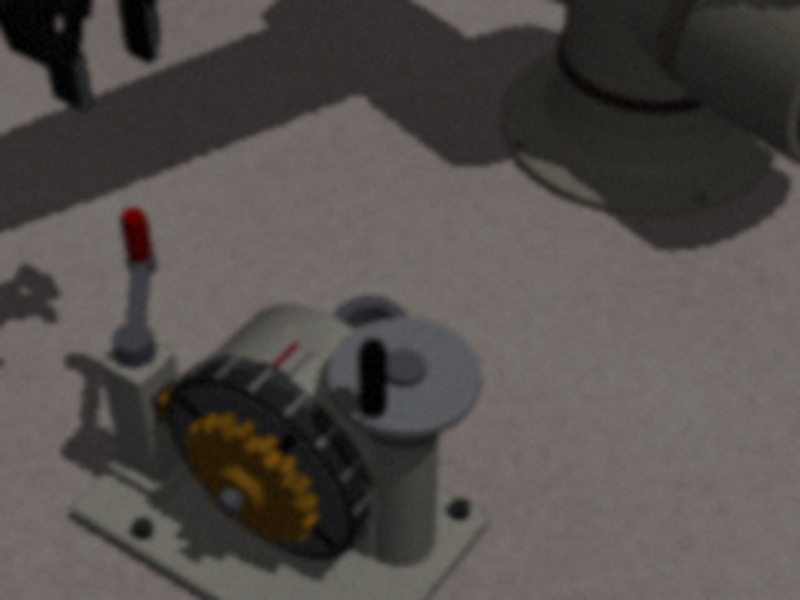

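The fingers are above the red grip. Descending and closing with 20 N.

>>> move_arm(
  deltas=[
    [[0, 0.04, 0, 0], [0, 0.08, 0, 0], [0, 0.115, 0, 0], [0, 0.13, 0, 0], [0, 0.13, 0, 0]],
  ],
)

```text
time: 12.0
ee_pos: [0.449, -0.2067, 0.1498]
tcp_rot: [-90.2, 0.0, -100.6]
wrist_force: [0.7, -0.3, 0.2]
opening: 0.0499
```

>>> move_arm(
  deltas=[
    [[0, 0, 0, 0], [0, 0, 0, 0], [0, 0, 0, 0], [0, 0, 0, 0], [0, 0, 0, 0]],
  ],
  claw=0.01,
  newtons=20,
)

```text
time: 12.5
ee_pos: [0.45, -0.2083, 0.1535]
tcp_rot: [-89.9, -0.1, -100.7]
wrist_force: [-3.7, -1.6, 4.9]
opening: 0.0174
```

```bash
python3 -c "
from workcell import *
o=get_obs();print(o['ee_pos'],o['tcp_rot'],o['wrist_force'],o['torque'],o['opening'])"
```

```text
[ 0.44995894 -0.20834476  0.15345063] [-8.98688810e+01 -6.68159456e-02 -1.00684324e+02] [-3.65271134 -1.64202805  4.94753809] [-0.08337188  0.68894407  0.02915301] 0.01738584680040481
```

Lever grip held (17.4 mm). I compute the arc rows: first 16° (still in the certain free range), then 3° (4 mm) per call while watching the force.

```bash
python3 -c "
import numpy as np
def p(a):return .075*np.array([np.cos(np.radians(a)),np.sin(np.radians(a))])
a0=-51.7
print('first',[(p(a0+4*k)-p(a0)).round(4).tolist() for k in(1,2,3,4)])
for k in range(21):
    a=-35.7+3*k
    print(k,(p(a+1.5)-p(a)).round(4).tolist(),(p(a+3)-p(a)).round(4).tolist(),'tangent world',(a+1.5-100.7+90), np.round([np.cos(np.radians(a+3-10.7)),np.sin(np.radians(a+3-10.7))],2).tolist())"
```

```text
first [[0.004, 0.0034], [0.0077, 0.007], [0.0112, 0.011], [0.0144, 0.0151]]
0 [0.0011, 0.0016] [0.0022, 0.0032] tangent world -44.900000000000006 [0.73, -0.69]
1 [0.001, 0.0017] [0.002, 0.0034] tangent world -41.900000000000006 [0.76, -0.65]
2 [0.001, 0.0017] [0.0019, 0.0035] tangent world -38.900000000000006 [0.79, -0.61]
3 [0.0009, 0.0018] [0.0017, 0.0036] tangent world -35.900000000000006 [0.83, -0.56]
4 [0.0008, 0.0018] [0.0015, 0.0036] tangent world -32.900000000000006 [0.85, -0.52]
5 [0.0007, 0.0018] [0.0013, 0.0037] tangent world -29.900000000000006 [0.88, -0.48]
6 [0.0006, 0.0019] [0.0011, 0.0038] tangent world -26.900000000000006 [0.9, -0.43]
7 [0.0005, 0.0019] [0.0009, 0.0038] tangent world -23.900000000000006 [0.92, -0.38]
8 [0.0004, 0.0019] [0.0007, 0.0039] tangent world -20.900000000000006 [0.94, -0.33]
9 [0.0003, 0.0019] [0.0005, 0.0039] tangent world -17.900000000000006 [0.96, -0.28]
10 [0.0002, 0.002] [0.0003, 0.0039] tangent world -14.900000000000006 [0.97, -0.23]
11 [0.0001, 0.002] [0.0001, 0.0039] tangent world -11.900000000000006 [0.98, -0.18]
12 [-0.0, 0.002] [-0.0001, 0.0039] tangent world -8.900000000000006 [0.99, -0.13]
13 [-0.0001, 0.002] [-0.0003, 0.0039] tangent world -5.900000000000006 [1.0, -0.08]
14 [-0.0002, 0.0019] [-0.0005, 0.0039] tangent world -2.9000000000000057 [1.0, -0.02]
15 [-0.0003, 0.0019] [-0.0007, 0.0039] tangent world 0.09999999999999432 [1.0, 0.03]
16 [-0.0004, 0.0019] [-0.0009, 0.0038] tangent world 3.0999999999999943 [1.0, 0.08]
17 [-0.0005, 0.0019] [-0.0011, 0.0038] tangent world 6.099999999999994 [0.99, 0.13]
18 [-0.0006, 0.0019] [-0.0013, 0.0037] tangent world 9.099999999999994 [0.98, 0.18]
19 [-0.0007, 0.0018] [-0.0015, 0.0036] tangent world 12.099999999999994 [0.97, 0.24]
20 [-0.0008, 0.0018] [-0.0017, 0.0035] tangent world 15.099999999999994 [0.96, 0.29]
```

>>> move_arm(
  deltas=[
    [[0.0031, 0, 0.0034, 0], [0.0059, 0, 0.007, 0], [0.0085, 0, 0.0107, 0], [0.0108, 0, 0.0147, 0], [0.0108, 0, 0.0147, 0]],
  ],
)

```text
time: 13.0
ee_pos: [0.461, -0.2231, 0.1534]
tcp_rot: [-90.0, -0.3, -100.8]
wrist_force: [-12.4, -8.4, 7.7]
opening: 0.0172
```

My first rows were a rough guess, 3.6 mm short in tool x. I'm correcting onto the computed arc (still under 0.35 rad).

>>> move_arm(
  deltas=[
    [[0.0018, 0, 0.0002, 0], [0.0036, 0, 0.0004, 0], [0.0036, 0, 0.0004, 0]],
  ],
)

```text
time: 13.3
ee_pos: [0.4622, -0.2249, 0.1534]
tcp_rot: [-89.9, 0.0, -100.7]
wrist_force: [-2.4, 2.5, 6.0]
opening: 0.0172
```

```bash
cat > f.py <<'E'
from workcell import *
import numpy as np
o=get_obs();e,f=o['ee_pos'],o['wrist_force']
r=e[:2]-np.array([.516,-.1733]);R=np.hypot(*r);r/=R;t=np.array([-r[1],r[0]])
print(o['time'],e.round(4),'swing',np.degrees(np.arctan2(r[1],r[0])).round(2)+152.4,'R',R.round(4),'radial',(f[:2]@r).round(1),'tang',(f[:2]@t).round(1),'z',f[2].round(1))
E
python3 f.py
```

```text
13.3 [ 0.4622 -0.2249  0.1534] swing 16.189999999999998 R 0.0746 radial 0.0 tang -3.5 z 6.0
```

On the arc: radial 0 N, tangential about 3.5 N of drag. Stepping 3°.

>>> move_arm(
  deltas=[
    [[0.0011, 0, 0.0016, 0], [0.0022, 0, 0.0032, 0], [0.0022, 0, 0.0032, 0]],
  ],
)

```text
time: 13.6
ee_pos: [0.465, -0.2276, 0.1534]
tcp_rot: [-89.9, -0.0, -100.7]
wrist_force: [-1.8, 2.3, 6.0]
opening: 0.0174
```

```bash
python3 f.py
```

```text
13.6 [ 0.465  -0.2276  0.1534] swing 19.22 R 0.0745 radial -0.4 tang -2.9 z 6.0
```

>>> move_arm(
  deltas=[
    [[0.001, 0, 0.0017, 0], [0.002, 0, 0.0034, 0], [0.002, 0, 0.0034, 0]],
  ],
)

```text
time: 13.9
ee_pos: [0.468, -0.2302, 0.1534]
tcp_rot: [-89.9, -0.0, -100.7]
wrist_force: [-1.7, 3.0, 6.1]
opening: 0.0177
```

>>> move_arm(
  deltas=[
    [[0.001, 0, 0.0017, 0], [0.0019, 0, 0.0035, 0], [0.0019, 0, 0.0035, 0]],
  ],
)

```text
time: 14.2
ee_pos: [0.4711, -0.2327, 0.1534]
tcp_rot: [-89.9, 0.0, -100.7]
wrist_force: [-2.2, 2.8, 4.9]
opening: 0.0173
```

>>> move_arm(
  deltas=[
    [[0.0009, 0, 0.0018, 0], [0.0017, 0, 0.0036, 0], [0.0017, 0, 0.0036, 0]],
  ],
)

```text
time: 14.5
ee_pos: [0.4744, -0.235, 0.1534]
tcp_rot: [-89.9, 0.0, -100.7]
wrist_force: [-1.9, 3.5, 5.3]
opening: 0.0172
```

>>> move_arm(
  deltas=[
    [[0.0008, 0, 0.0018, 0], [0.0015, 0, 0.0036, 0], [0.0015, 0, 0.0036, 0]],
  ],
)

```text
time: 14.8
ee_pos: [0.4776, -0.237, 0.1534]
tcp_rot: [-89.9, 0.0, -100.7]
wrist_force: [-2.0, 3.8, 5.9]
opening: 0.017
```

>>> move_arm(
  deltas=[
    [[0.0007, 0, 0.0018, 0], [0.0013, 0, 0.0037, 0], [0.0013, 0, 0.0037, 0]],
  ],
)

```text
time: 15.1
ee_pos: [0.4811, -0.2389, 0.1534]
tcp_rot: [-89.9, 0.0, -100.6]
wrist_force: [-1.6, 3.8, 5.3]
opening: 0.0172
```

>>> move_arm(
  deltas=[
    [[0.0006, 0, 0.0019, 0], [0.0011, 0, 0.0038, 0], [0.0011, 0, 0.0038, 0]],
  ],
)

```text
time: 15.4
ee_pos: [0.4845, -0.2406, 0.1534]
tcp_rot: [-89.9, 0.0, -100.6]
wrist_force: [-2.0, 4.8, 5.4]
opening: 0.0169
```

>>> move_arm(
  deltas=[
    [[0.0005, 0, 0.0019, 0], [0.0009, 0, 0.0038, 0], [0.0009, 0, 0.0038, 0]],
  ],
)

```text
time: 15.7
ee_pos: [0.4876, -0.2419, 0.1534]
tcp_rot: [-89.9, 0.0, -100.6]
wrist_force: [-4.7, 6.1, 6.6]
opening: 0.0172
```

Tangential force is up from 3.9 to 6.6 N, so the shoe is touching. Smaller steps now.

>>> move_arm(
  deltas=[
    [[0.0002, 0, 0.001, 0], [0.0003, 0, 0.0015, 0], [0.0003, 0, 0.0015, 0]],
  ],
)

```text
time: 16.0
ee_pos: [0.4887, -0.2423, 0.1534]
tcp_rot: [-90.0, 0.1, -100.6]
wrist_force: [-7.5, 7.0, 7.8]
opening: 0.0175
```

```bash
python3 f.py
```

```text
16.0 [ 0.4887 -0.2423  0.1534] swing 40.81 R 0.0742 radial -3.8 tang -9.6 z 7.8
```

>>> move_arm(
  deltas=[
    [[0.0001, 0, 0.0005, 0], [0.0001, 0, 0.0005, 0], [0.0001, 0, 0.0005, 0]],
  ],
)

```text
time: 16.3
ee_pos: [0.489, -0.2425, 0.1533]
tcp_rot: [-90.0, 0.1, -100.7]
wrist_force: [-7.7, 6.5, 7.0]
opening: 0.0172
```

```bash
python3 f.py
```

```text
16.3 [ 0.489  -0.2425  0.1533] swing 41.11 R 0.0743 radial -3.2 tang -9.5 z 7.0
```

>>> move_arm(
  deltas=[
    [[0.0001, 0, 0.0005, 0], [0.0001, 0, 0.0005, 0], [0.0001, 0, 0.0005, 0]],
  ],
)

```text
time: 16.6
ee_pos: [0.4894, -0.2427, 0.1534]
tcp_rot: [-90.0, 0.1, -100.7]
wrist_force: [-7.4, 6.9, 8.4]
opening: 0.0174
```

```bash
python3 f.py
```

```text
16.6 [ 0.4894 -0.2427  0.1534] swing 41.45 R 0.0743 radial -3.8 tang -9.3 z 8.4
```

Tangential is 9.3–9.6 N, about 3 mm past contact: snug. Releasing, lifting and clearing away.

>>> move_arm(
  deltas=[
    [[0, 0, 0, 0], [0, 0, 0, 0], [0, 0, 0, 0], [0, 0, 0, 0], [0, -0.01, 0, 0]],
  ],
  claw=0.05,
)

```text
time: 17.1
ee_pos: [0.4894, -0.2432, 0.1604]
tcp_rot: [-90.1, 0.0, -100.7]
wrist_force: [-0.2, 0.0, -0.2]
opening: 0.0497
```

>>> move_arm(
  deltas=[
    [[0, -0.04, 0, 0], [0, -0.08, 0, 0], [0, -0.12, 0, 0], [0.04, -0.13, -0.02, 0], [0.08, -0.13, -0.04, 0]],
  ],
)

```text
time: 17.6
ee_pos: [0.4361, -0.3151, 0.2945]
tcp_rot: [-89.8, -0.1, -100.5]
wrist_force: [0.4, -0.6, -0.0]
opening: 0.0499
```

>>> move_arm(
  deltas=[
    [[0.03, 0, -0.03, 0], [0.06, 0, -0.06, 0], [0.06, 0, -0.06, 0], [0.06, 0, -0.06, 0], [0.06, 0, -0.06, 0]],
  ],
)

```text
time: 18.1
ee_pos: [0.3662, -0.3622, 0.2917]
tcp_rot: [-90.0, -0.0, -100.7]
wrist_force: [-0.4, 0.2, 0.4]
opening: 0.0501
```

```bash
python3 -c "
from workcell import *
from h import *
o=get_obs();print(o['time'],o['ee_pos'],o['wrist_force'],o['opening'])
c=camera('top');pickle.dump(c,open('top7.pkl','wb'))
cv2.imwrite('pics/7.png',cv2.resize(c['color'][190:280,320:440],(800,600),interpolation=cv2.INTER_CUBIC))"
```

```text
18.1 [ 0.3661803  -0.36220757  0.29165435] [-0.42700331  0.19893328  0.3841093 ] 0.050116784706197355
```

View pics/7.png

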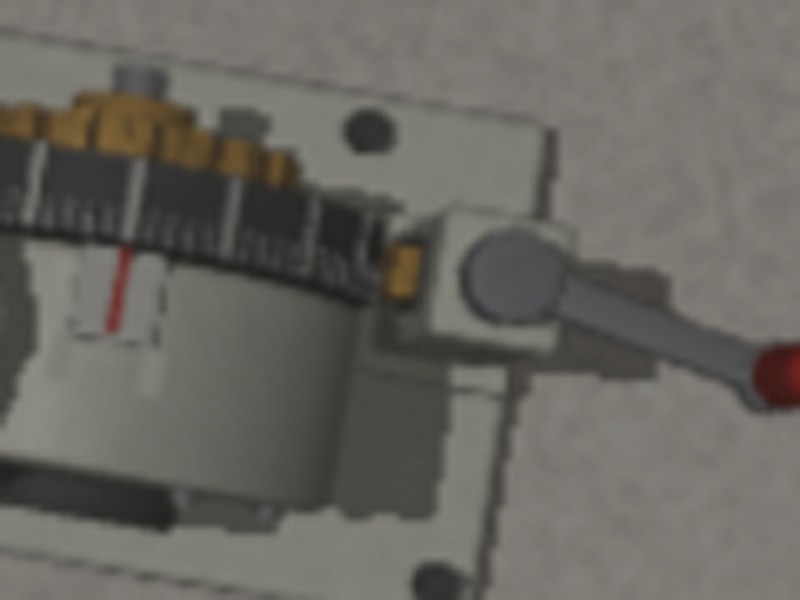

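The final view shows the white line (137,165)–(130,235) meeting the red line (125,250). The brass shoe (402,272) is against the rim, the lever is swung, and the arm is clear. Handing in.

```bash
python3 -c "
from workcell import *
print(job_done())"
```

```text
the job is handed in; nothing more can be done
None
```

The faceplate's next white line now stands at the red index line, the rim clamp is closed on it, and the job is handed in. No verdict was reported.

- **Winding:** I held the crank grip with 25 N and wound it about 3.42 turns clockwise, then let go. Afterwards both cameras put the white line within about 0.3° of the red line. The mid-way readings disagreed by up to 0.9° on how much was left, so I trusted the clear view after letting go. The final top view, judged by eye, still showed the line at the index.
- **Clamp:** I swung the lever about 41° anticlockwise. The tangential force rose from about 3.9 N to 6.6 N when the shoe met the rim, and I stopped at 9.3–9.6 N, about 3 mm past contact. The last two half-millimetre steps did not raise the reading. The shoe's force on the rim cannot be measured directly; from the task's figures I estimate about 60 N.
- **Slip:** My first lever rows were about 3.6 mm off the arc, within the free swing. The wrist force briefly reached about 15 N, and I corrected it before the shoe met the rim.
- **At the end:** The arm was clear, with the wrist force near zero, at 18 s. I kept the tool clear of the gauges and the jar, but did not re-measure their positions.

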